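Close a small two-part mould on its guide pillars and hold it shut

ROBOT

A 6-joint arm with a two-finger parallel gripper is mounted at the origin on the work surface. World frame = base frame: x ahead of the robot, y to its left, z up, the work surface at z = 0. Lengths are in m, angles in degrees, forces in N, time in s.
With the tool pointing down it reaches from about 0.35 to 0.875 m from the base axis. Payload 4.2 kg.
Tool frame: the origin (TCP) lies on the centre line of the jaws, within the pads' length; the fingertips stand 11 mm ahead of it and the grasp point (between the pads) lies 8 mm behind it; z points along the fingers, y is the line along which they close (so a half turn about z gives the same grasp; the last joint's range is limited). The gripper opens to 87 mm and grips with 3 to 60 N. Pads are 19 mm wide; open, the fingers measure 117 mm over their backs; the gripper's body (75 mm by 190 mm) begins 51 mm behind the grasp point.
Start: joints at [-52.162, 22.042, 0.453, 0, -68.411, -14.817], TCP at [0.244, -0.575, 0.234] pointing down, gripper open.
Joint ranges: [-179.83, 179.83], [-69.29, 118.12], [-61.27, 80.66], [-181.25, 117.63], [-171.15, -9.14], [-177.46, 177.46]. Speed limits (degrees/s): [159.86, 159.86, 180, 180, 180, 180].

INTERFACE

Orientations are given as a 3x3 rotation matrix whose columns are the frame's x, y, z axes.
In Python, from station import r gives the robot as it stands.
- The arm moves only by the tool servo_tool, never from a script. Its argument "commands" is a list that holds one entry, the list of rows, each a list of 7 numbers: the closure, from 0 (fully open) to 1 (shut), then the shift along the tool's x, y, z in mm, then the turn, a rotation vector about the tool's x, y, z in rad. In form: [[[claw, x, y, z, ax, ay, az], ...]]. A call has exactly 5 rows; each row is the pose to reach, as a shift and turn from the pose commanded when the call began, along the tool's axes at that moment; what a row does not reach only later rows make up. A row lasts 1/10 s, in which the tool goes at most 50 mm and 8.59 degrees, less where a joint would pass 70% of its speed; a pose out of reach is approached as far as the arm can. A call with a gripper value outside its range is refused whole. The fingers move at their own pace and stop on an object; the grip force is fixed at half the most. Time passes only in rows, so rows that repeat a pose let the fingers close, or fill a call up. It gives the time, the measured TCP pose, the force, the opening and the grip force at its end, in the units of the state.
- r.sense(): the state, without advancing time (a new reading comes with each control period).
- r.capture(name): name is "side" or "top"; returns a dict with "pixels" (384x512x3 uint8, red, green, blue), "camera_matrix" (3x3 intrinsics, pixels), "dist" ([k1, k2, p1, p2, k3] as OpenCV has them; the pictures are not rectified), "R" (3x3) and "t" (3): a world point X has camera coordinates R X + t. Camera axes: x right, y down, z forward; pixel columns grow to the right and rows downward; lengths in m; the calibration is good to about 2 mm. A picture is of the moment at which its call begins. There is no depth.
- r.finish_job(): hands the job in; it is judged then, once.
The state is a dict: "time_s": time; "joints": joint angles; "joint_velocities": joint speeds; "effort": joint torques, N m; "tcp_pos": TCP position; "ee_rot": TCP orientation; "wrist_force": force on the tool from outside, world axes, zero at the start; "moment": the same for the moment, N m; "gripper_width": opening from 0.0 (shut) to 1.0 (fully open); "gripper_force": force on a finger pad.
Only numpy, scipy, OpenCV 4.12 (cv2) and the standard library are available. Lean on these libraries where they do the work, as an engineer would, in place of code of your own. Each camera call takes 0.05 s, during which the arm holds its last target. There are 200 camera calls.

TASK

Set the copper core insert, core up, into the pocket of the bottom mould half until it is fully home, and let go of it. Then pick up the top mould half, bring it down over the two guide pillars (large bush on large pillar) until the faces of the two halves meet all round, and finish there holding it pressed shut, the gripper still on it and pushing down firmly with about two kilos, ready for the screws. Leave the mallet, the red die spring and the yellow screw bin where they are.

Things in the scene. Friction and masses are not known exactly. Their poses are not given: they have to be found in the camera images.
- lower: Bottom mould half, clamped to the bench, immovable. Yellow plate 110 (x) x 190 (y) x 15 thick; on it, centred, an aluminium plate 64 (x) x 120 (y) x 32 thick; its top, 47 above the origin, is the parting face, with a pocket and two steel guide pillars. Dark strap clamps at both ends of the yellow plate, up to 37 high. Origin: centre of underside, on the bench; z up, y along the long side.
- pocket (a point): Centre of the pocket's floor, in the middle of the bottom half, 18 below the parting face. Rectangular pocket 32.4 (x) x 42.4 (y) x 18 deep, axes as lower.
- large_pillar (a point): Tip of the large guide pillar, 16 in diameter, at x 0, y +45 of lower, 26 above the parting face. The last 7 are tapered to 9 in diameter.
- small_pillar (a point): Tip of the small guide pillar, 12 in diameter, at x 0, y -45 of lower, 26 above the parting face. The last 7 are tapered to 5 in diameter.
- upper: Top mould half, loose, about 0.55 kg, 64 (x) x 120 (y) x 28 thick, lying parting face down on battens, top plate blue, lower plate aluminium. Origin: centre of the parting face (underside), z up, y along the long side. Grip across the 64. Closed: origin 47 above that of lower, axes the same; at the start it is turned within 1 rad of that. A ring 32 wide, 6 high on top.
- large_bush (a point): Centre of the large bush hole at the parting face of the top half, x 0, y +45 of upper; a through hole 18.2 in diameter with a brass rim, for the large pillar.
- small_bush (a point): Centre of the small bush hole at the parting face of the top half, x 0, y -45 of upper; a through hole 14.2 in diameter with a brass rim, for the small pillar. Between the bushes the underside has a cavity 20 x 28 x 15 deep that clears the core.
- insert: Copper core insert, loose, about 0.2 kg, standing core up on the bench. Block 30 (x) x 40 (y) x 18 high, its foot tapered 1.7 a side over 2.5; on top, centred, the core 16 (x) x 24 (y) x 12 high, to grip it by. Origin: centre of underside, z up. Fits the pocket with 1.2 play a side, either way round; home, its origin is at pocket, block flush with the parting face.
- battens: Two wooden battens 58 (x) x 18 (y) x 20 high, fixed, 60 apart in y, on which upper lies at the start. Origin on the bench between them.
- mallet: Bystander: mallet with blue handle and black head lying on the bench, 240 long, the handle along its x axis. Leave alone.
- spring: Bystander: red die spring, a cylinder 32 in diameter and 50 high standing on the bench, origin at the centre of its underside. Leave alone.
- bin: Bystander: open yellow bin of screws, 100 (x) x 150 (y) x 60 high, origin at the centre of its underside. Leave alone.
Mind the look-alikes: they are no part of the job. Of the things that look like the insert, take the one that is farthest to the robot's left at the start.

How it is judged:
By the outcome, as a careful person would: the job done as asked, in the order asked, and still so for the second after the job is handed in, while the arm keeps its last pose, push and grip.
It also fails if it takes over 72 s, if anything falls off the work surface, if the arm or the gripper's body presses on something with over 40 N, if the wrist force passes 120 N, or if a joint passes its speed limit or range.

## Working session

There is one attempt and no reset: what is moved stays moved. The work goes in short steps, Python scripts to look and compute and a tool call to move; the robot and the scene stay as the last step left them, time stands still between calls to the robot, and variables do not carry over. Pictures are saved under pics/ and viewed, at most 10 in all, crops included, and the job is handed in when it is done.

Besides the shell and the picture viewer there is one more tool, called after "Emit:" by a JSON object that holds its "method" and its "body". servo_tool: Moves the arm, as the interface text tells. Its arguments: {"type":"object","properties":{"commands":{"type":"array","items":{"type":"array","items":{"type":"array","items":{"type":"number"}}}}},"required":["commands"]}

```bash
ls; mkdir -p pics; cat > h.py <<'E'
import numpy as np,cv2
from station import r
def cap(n,f=None):
    c=r.capture(n); c={k:np.array(v) for k,v in c.items()}
    if f: cv2.imwrite(f,c['pixels'][:,:,::-1])
    return c
def ray(c,uv):
    p=cv2.undistortPoints(np.array([[uv]],float),c['camera_matrix'],c['dist'])[0,0]
    d=c['R'].T@np.array([p[0],p[1],1]); o=-c['R'].T@c['t']; return o,d
def onz(c,uv,z):
    o,d=ray(c,uv); return o+d*(z-o[2])/d[2]
def tri(c1,u1,c2,u2):
    o1,d1=ray(c1,u1);o2,d2=ray(c2,u2)
    s=np.linalg.lstsq(np.c_[d1,-d2],o2-o1,rcond=None)[0]
    a,b=o1+d1*s[0],o2+d2*s[1]; return (a+b)/2,np.linalg.norm(a-b)
def proj(c,X):
    return cv2.projectPoints(np.array(X,float).reshape(-1,3),cv2.Rodrigues(c['R'])[0],c['t'],c['camera_matrix'],c['dist'])[0][:,0]
E
python3 - <<'E'
from h import *
a=cap('top');b=cap('side')
import pickle;pickle.dump((a,b),open('c0.pkl','wb'))
for n,c in(('top',a),('side',b)):
    cv2.imwrite(f'pics/{n}0.png',c['pixels'][:,:,::-1]); print(n,-c['R'].T@c['t'],c['R'].round(2).tolist(),c['camera_matrix'][0,0])
s=r.sense();print(s['tcp_pos'],s['ee_rot'],s['wrist_force'])
E
```

```text
pics
top [ 0.47662461 -0.02241609  1.1826338 ] [[-0.01, -1.0, 0.01], [-0.99, 0.01, -0.14], [0.14, -0.01, -0.99]] 472.2126361554763
side [0.20188474 0.54460357 0.87238334] [[-0.84, -0.55, -0.02], [-0.4, 0.64, -0.66], [0.37, -0.54, -0.75]] 360.9049116032421
[ 0.24423471 -0.57472846  0.2325512 ] [[-9.20415282e-01 -3.90941090e-01 -8.79404653e-04]
 [-3.90942066e-01  9.20413508e-01  1.80991146e-03]
 [ 1.01847161e-04  2.00966644e-03 -9.99997975e-01]] [-0.12279215  0.78043025  0.1815419 ]
```

View pics/top0.png

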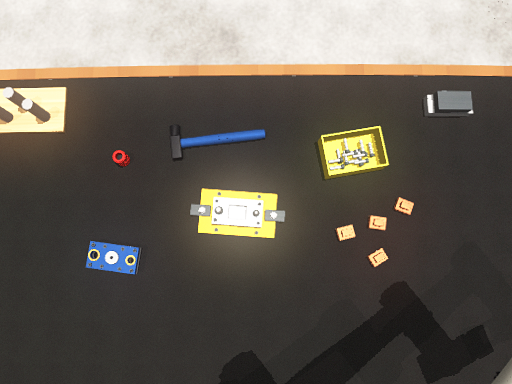

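View pics/side0.png

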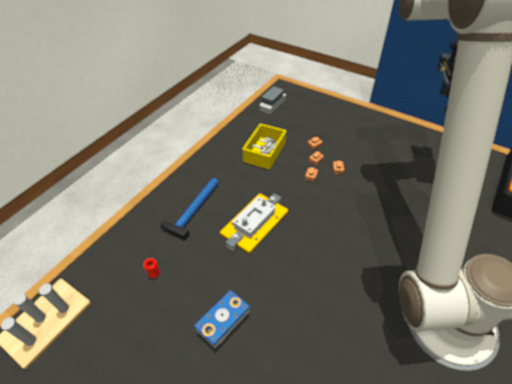

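The top view shows four orange look-alikes for the insert, at (346,232), (377,222), (404,206) and (378,257). Image left is the robot's left (+y), so my choice is (346,232). The lower half is at (238,212), and the upper half is the blue part at (112,257). The mallet, spring and bin are at (215,138), (120,157) and (353,152).

```bash
cat > m.py <<'E'
from h import *
import pickle
a,b=pickle.load(open('c0.pkl','rb'))
def comps(c,lo,hi,mn):
    h=cv2.cvtColor(c['pixels'],cv2.COLOR_RGB2HSV); m=cv2.inRange(h,lo,hi)
    out=[]
    for k in cv2.findContours(m,cv2.RETR_EXTERNAL,cv2.CHAIN_APPROX_NONE)[0]:
        if cv2.contourArea(k)>mn: out.append(k)
    return m,out
def rep(c,ks,z):
    for k in ks:
        q=cv2.boundingRect(k); (u,v),s,an=cv2.minAreaRect(k)
        w=np.array([onz(c,p[0],z)[:2] for p in k])*1000
        (x,y),ws,wa=cv2.minAreaRect(w.astype(np.float32))
        print(q,'rect uv',round(u,1),round(v,1),'world',round(x,1),round(y,1),np.round(ws,1),round(wa,1))
for n,c in(('top',a),('side',b)):
    print(n,'orange');rep(c,comps(c,(5,90,120),(18,255,255),30)[1],.018)
    print('yellow z15');rep(c,comps(c,(22,150,100),(34,255,255),300)[1],.015)
    print('blue z48');rep(c,comps(c,(105,120,60),(120,255,255),400)[1],.048)
A=a['pixels'][:,:,::-1]
t=[cv2.resize(A[y:y+h,x:x+w],None,fx=f,fy=f,interpolation=cv2.INTER_CUBIC) for x,y,w,h,f in((185,185,105,55,5),(80,235,65,40,5),(330,218,40,40,5))]
o=np.zeros((500,560,3),np.uint8);o[:275,:525]=t[0];o[280:480,:325]=t[1];o[280:480,330:530]=t[2]
cv2.imwrite('pics/crop0.png',o)
E
python3 m.py
```

```text
top orange
(369, 215, 18, 16) rect uv 377.5 222.3 world 554.6 -346.9 [43.5 33.2] 81.1
(394, 197, 20, 18) rect uv 403.8 205.5 world 596.1 -415.4 [44.6 33.3] 67.5
(0, 64, 512, 16) rect uv 255.5 70.9 world 954.4 -53.1 [  31.  1366.1] 0.0
yellow z15
(323, 126, 65, 39) rect uv 355.1 149.0 world 742.2 -299.7 [101.2 153.2] 9.6
blue z48
(86, 241, 53, 33) rect uv 112.0 257.1 world 475.7 301.8 [122.7  65. ] 81.9
(180, 129, 86, 19) rect uv 222.5 137.8 world 765.4 35.9 [ 25.3 210.6] 6.1
side orange
(0, 304, 20, 23) rect uv 7.3 314.0 world 946.7 595.2 [57.7 30.3] 88.3
(305, 167, 14, 14) rect uv 311.1 173.2 world 532.3 -261.4 [39.4 62.9] 14.1
(333, 160, 12, 14) rect uv 338.5 166.5 world 468.5 -339.1 [37.  66.1] 25.3
(309, 151, 15, 13) rect uv 315.8 156.6 world 556.4 -342.2 [62.4 40.9] 79.7
(492, 144, 19, 11) rect uv 500.4 148.8 world 15.2 -734.8 [61.5 39.1] 0.5
(308, 136, 15, 12) rect uv 314.5 141.5 world 597.7 -413.1 [51.1 49.7] 62.0
(25, 74, 419, 226) rect uv 214.3 162.0 world 589.8 -108.5 [1294.   743.7] 89.9
yellow z15
(237, 203, 51, 50) rect uv 262.5 227.0 world 549.2 7.9 [198.5  50.6] 85.0
(242, 123, 45, 46) rect uv 263.1 145.0 world 747.1 -305.3 [135.3 225.3] 9.6
blue z48
(175, 178, 43, 49) rect uv 196.8 202.6 world 754.1 54.4 [ 31.5 210.8] 5.9
(495, 70, 17, 78) rect uv 503.0 108.5 world 55.7 -1000.4 [ 53.3 578. ] 7.6
(371, 0, 86, 125) rect uv 418.8 61.9 world 471.9 -1267.0 [ 338.5 1178.6] 13.6
```

View pics/crop0.png

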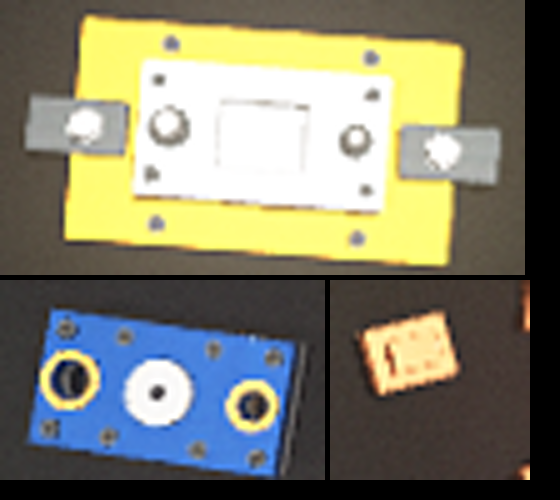

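The crop shows the large pillar on the left (+y) of the lower half, at about (219,210) full-frame, and the small pillar at about (256,213). The large bush is also on the left of the upper half. The chosen piece at (346,232) is a copper block with a core. Next I'll measure these more precisely.

```bash
cat > m2.py <<'E'
from m import *
print('=====')
def win(c,m,x,y,w,h):
    o=np.zeros_like(m);o[y:y+h,x:x+w]=m[y:y+h,x:x+w];return o
def big(m): return [max(cv2.findContours(m,cv2.RETR_EXTERNAL,cv2.CHAIN_APPROX_NONE)[0],key=cv2.contourArea)]
hs=cv2.cvtColor(a['pixels'],cv2.COLOR_RGB2HSV)
ins=win(a,cv2.inRange(hs,(0,0,130),(180,255,255)),332,218,28,28); print('insert z18');rep(a,big(ins),.018)
cor=[]
k=big(ins)[0]
al=win(a,cv2.inRange(hs,(0,0,170),(180,70,255)),205,190,65,45);print('alu z47');rep(a,big(al),.047)
ye=win(a,cv2.inRange(hs,(18,60,110),(36,255,255)),190,180,100,65)
print('yellow z15');rep(a,big(ye),.015)
br=win(a,cv2.inRange(hs,(15,60,90),(36,255,255)),80,235,65,42)
print('brass z48')
for kk in cv2.findContours(br,cv2.RETR_EXTERNAL,cv2.CHAIN_APPROX_NONE)[0]:
    if len(kk)>6:
        (u,v),rr=cv2.minEnclosingCircle(kk); print(round(u,1),round(v,1),rr,onz(a,(u,v),.048)*1000)
ring=win(a,cv2.inRange(hs,(0,0,170),(180,60,255)),95,245,35,25);print('ring z54');rep(a,big(ring),.054)
# pillar tips from crop (px = 185+u/5)
for n,u in(('large',(219,210)),('small',(256,213))):
    g=cv2.cvtColor(a['pixels'],cv2.COLOR_RGB2GRAY)
    print(n);print(g[u[1]-5:u[1]+6,u[0]-6:u[0]+7])
E
python3 m2.py | sed -n '/=====/,$p'
```

```text
=====
insert z18
(336, 224, 20, 17) rect uv 345.5 232.1 world 531.4 -265.8 [33.4 43.5] 13.1
alu z47
(211, 197, 53, 31) rect uv 237.0 211.6 world 582.7 1.2 [121.6  67. ] 85.1
yellow z15
(198, 188, 80, 50) rect uv 237.4 212.9 world 582.6 1.0 [190.9 112.1] 85.2
brass z48
130.0 259.8 5.153982162475586 [469.2793338  257.99091026  48.        ]
93.4 254.7 5.869731426239014 [481.73097422 346.98218796  48.        ]
ring z54
(105, 251, 14, 13) rect uv 111.3 257.3 world 475.4 301.8 [29.1 30.2] 45.0
large
[[255 255 255 255 255 255 255 255 255 255 255 255 255]
 [255 255 255 255 244 193 183 246 255 255 255 255 255]
 [255 255 246 190 231 240 218 165 157 255 255 255 255]
 [255 255 194 230 255 255 255 218 157 222 255 255 255]
 [255 230 166 249 255 255 255 234 144 153 255 255 255]
 [255 217 151 223 255 255 255 212 146 155 255 255 255]
 [255 228 129 157 248 245 198 168 162 152 255 255 255]
 [255 255 166 136 163 164 161 127 141 184 255 255 255]
 [255 255 244 152 141 129 126 147 173 253 255 255 255]
 [255 255 255 252 236 210 213 240 246 255 255 255 255]
 [255 255 255 255 255 255 255 255 255 255 255 255 255]]
small
[[255 255 255 255 255 255 255 255 255 255 255 255 254]
 [255 255 255 255 255 255 255 255 255 255 255 255 253]
 [255 255 255 255 214 154 171 158 255 255 255 255 251]
 [255 255 255 204 170 233 250 205 162 255 255 255 252]
 [255 255 244 136 169 255 255 228 145 228 255 255 252]
 [255 255 238 131 158 234 243 200 148 200 255 255 251]
 [255 255 247 141 131 156 160 144 153 249 255 255 249]
 [255 255 255 199 119 135 137 151 204 255 255 255 249]
 [255 255 255 255 225 199 184 240 255 255 255 255 248]
 [255 255 255 255 255 253 241 255 255 255 255 255 245]
 [255 255 255 255 255 255 255 255 255 255 255 255 245]]
```

```bash
cat > g.py <<'E'
from h import *
from scipy.spatial.transform import Rotation as Rn
def T(ang): # tool pointing down, tool y at world angle ang (deg)
    t=np.radians(ang); y=np.array([np.cos(t),np.sin(t),0]); z=np.array([0,0,-1.]); return np.c_[np.cross(y,z),y,z]
def go(p,ang,n=1,s=None):
    s=s or r.sense(); P=np.array(s['tcp_pos'])*1000; R=np.array(s['ee_rot'])
    p=np.array(p,float); w=(Rn.from_matrix(R.T@T(ang))).as_rotvec()/n
    d=(p-P)/n
    print('t',s['time_s'],'at',P.round(1),'ang',np.degrees(np.arctan2(R[1,1],R[0,1])).round(2),'F',np.round(s['wrist_force'],1),'w',s['gripper_width'],s['gripper_force'],'j',np.round(s['joints'],1))
    for i in range(n):
        print(' call',i,(R.T@d).round(2),w.round(4)); R=R@Rn.from_rotvec(w).as_matrix()
E
python3 -c "
from g import *
go((531.8,-267.4,120),193.1,2)"
```

```text
t 0.1 at [ 244.2 -574.7  232.6] ang 113.01 F [-0.1  0.8  0.2] w 0.9980784759289302 0.0 j [-52.2  22.1   0.4  -0.  -68.4 -14.8]
 call 0 [-192.42   85.11   56.43] [ 0.0009  0.0007 -0.6989]
 call 1 [-202.12  -58.61   56.28] [ 0.0009  0.0007 -0.6989]
```

Emit:
{"method": "servo_tool", "body": {"commands": [[[0.3, -192.4, 85.1, 56.4, 0, 0, -0.699], [0.3, -192.4, 85.1, 56.4, 0, 0, -0.699], [0.3, -192.4, 85.1, 56.4, 0, 0, -0.699], [0.3, -192.4, 85.1, 56.4, 0, 0, -0.699], [0.3, -192.4, 85.1, 56.4, 0, 0, -0.699]]]}}

```text
time_s: 0.6
tcp_pos: [0.3897, -0.4182, 0.1754]
ee_rot: [[-0.446, -0.895, -0.002], [-0.895, 0.446, 0.002], [-0.001, 0.003, -1.0]]
wrist_force: [-0.3, 0.5, 0.1]
gripper_width: 0.714
gripper_force: 0.0
```

Emit:
{"method": "servo_tool", "body": {"commands": [[[0.3, -202.1, -58.6, 56.3, 0, 0, -0.699], [0.3, -202.1, -58.6, 56.3, 0, 0, -0.699], [0.3, -202.1, -58.6, 56.3, 0, 0, -0.699], [0.3, -202.1, -58.6, 56.3, 0, 0, -0.699], [0.3, -202.1, -58.6, 56.3, 0, 0, -0.699]]]}}

```text
time_s: 1.1
tcp_pos: [0.5337, -0.2647, 0.1189]
ee_rot: [[0.235, -0.972, -0.002], [-0.972, -0.235, 0.001], [-0.001, 0.002, -1.0]]
wrist_force: [-0.1, -0.9, 0.4]
gripper_width: 0.698
gripper_force: 0.0
```

```bash
python3 -c "
from g import *
go((531.8,-267.4,75),193.1)
go((531.8,-267.4,31),193.1)
c=cap('side'); A=c['pixels'][:,:,::-1]
cv2.imwrite('pics/s1.png',cv2.resize(A[100:240,240:400],None,fx=4,fy=4,interpolation=cv2.INTER_CUBIC))"
```

```text
t 1.1 at [ 533.7 -264.7  118.9] ang -166.38 F [-0.1 -0.9  0.4] w 0.6976040693352901 0.0 j [-10.8  25.2 -12.4  -0.  -52.5  24.5]
 call 0 [ 2.23  2.42 43.94] [0.0018 0.0013 0.009 ]
t 1.1 at [ 533.7 -264.7  118.9] ang -166.38 F [-0.1 -0.9  0.4] w 0.6976040693352901 0.0 j [-10.8  25.2 -12.4  -0.  -52.5  24.5]
 call 0 [ 2.29  2.34 87.94] [0.0018 0.0013 0.009 ]
```

View pics/s1.png

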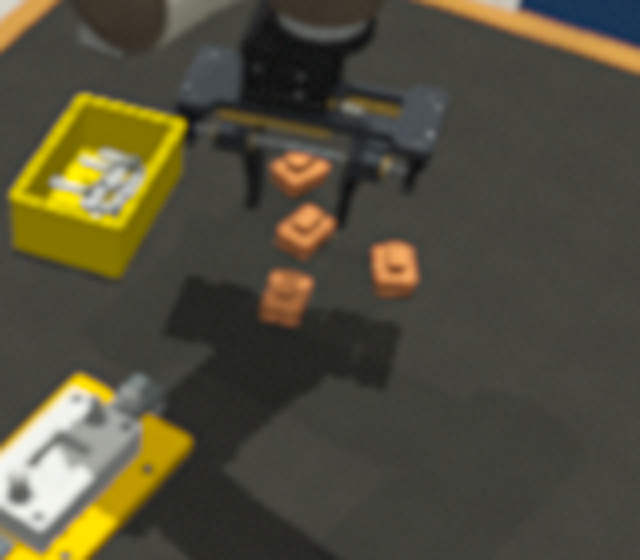

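The side crop shows the gripper above the row of copper pieces. The chosen one is at crop (287,297), nearest the mould, and it is clear of the others. I'll descend and check that the arm settles.

Emit:
{"method": "servo_tool", "body": {"commands": [[[0.3, 0, 0, 45, 0, 0, 0], [0.3, 0, 0, 45, 0, 0, 0], [0.3, 0, 0, 45, 0, 0, 0], [0.3, 0, 0, 45, 0, 0, 0], [0.3, 0, 0, 45, 0, 0, 0]]]}}

```text
time_s: 1.65
tcp_pos: [0.5328, -0.2687, 0.0778]
ee_rot: [[0.226, -0.974, 0.003], [-0.974, -0.226, -0.001], [0.002, -0.003, -1.0]]
wrist_force: [-0.1, -0.2, -0.4]
gripper_width: 0.7
gripper_force: 0.0
```

```bash
python3 -c "
from g import *
go((531.8,-267.4,31),193.1)"
```

```text
t 1.65 at [ 532.8 -268.7   77.8] ang -166.91 F [-0.1 -0.2 -0.4] w 0.699630542188459 0.0 j [-11.2  27.9 -14.9   0.  -47.   24.3]
 call 0 [-1.59  0.84 46.76] [-0.0029 -0.0016 -0.0002]
```

Emit:
{"method": "servo_tool", "body": {"commands": [[[0.3, -0.8, 0.4, 45, 0, 0, 0], [0.3, -0.8, 0.4, 45, 0, 0, 0], [0.3, -0.8, 0.4, 45, 0, 0, 0], [0.3, -0.8, 0.4, 45, 0, 0, 0], [0.3, -0.8, 0.4, 45, 0, 0, 0]]]}}

```text
time_s: 2.15
tcp_pos: [0.5327, -0.2677, 0.0329]
ee_rot: [[0.227, -0.974, 0.003], [-0.974, -0.227, -0.001], [0.002, -0.003, -1.0]]
wrist_force: [-0.2, 0.3, -0.2]
gripper_width: 0.703
gripper_force: 0.0
```

Emit:
{"method": "servo_tool", "body": {"commands": [[[1, 0, 0, 0, 0, 0, 0], [1, 0, 0, 0, 0, 0, 0], [1, 0, 0, 0, 0, 0, 0], [1, 0, 0, 0, 0, 0, 0], [1, 0, 0, 0, 0, 0, 0]]]}}

```text
time_s: 2.65
tcp_pos: [0.5314, -0.2673, 0.0308]
ee_rot: [[0.227, -0.974, -0.0], [-0.974, -0.227, -0.0], [-0.0, 0.0, -1.0]]
wrist_force: [-0.8, -0.5, 0.8]
gripper_width: 0.327
gripper_force: 0.0
```

Emit:
{"method": "servo_tool", "body": {"commands": [[[1, 0, 0, 0, 0, 0, 0], [1, 0, 0, 0, 0, 0, 0], [1, 0, 0, 0, 0, 0, 0], [1, 0, 0, 0, 0, 0, 0], [1, 0, 0, 0, 0, 0, 0]]]}}

```text
time_s: 3.15
tcp_pos: [0.5317, -0.2673, 0.0309]
ee_rot: [[0.227, -0.974, 0.0], [-0.974, -0.227, -0.0], [0.0, -0.0, -1.0]]
wrist_force: [0.2, -0.4, -0.2]
gripper_width: 0.174
gripper_force: 30.0
```

```bash
python3 -c "
from g import *
for i in range(3): go((583.8,1,130),175.1)
"
```

```text
t 3.15 at [ 531.7 -267.3   30.9] ang -166.87 F [ 0.2 -0.4 -0.2] w 0.1737818215938448 29.994964599609375 j [-11.1  31.4 -17.2   0.  -41.4  24.2]
 call 0 [-249.43 -111.77  -99.16] [-4.000e-04 -2.000e-04  3.147e-01]
t 3.15 at [ 531.7 -267.3   30.9] ang -166.87 F [ 0.2 -0.4 -0.2] w 0.1737818215938448 29.994964599609375 j [-11.1  31.4 -17.2   0.  -41.4  24.2]
 call 0 [-249.43 -111.77  -99.16] [-4.000e-04 -2.000e-04  3.147e-01]
t 3.15 at [ 531.7 -267.3   30.9] ang -166.87 F [ 0.2 -0.4 -0.2] w 0.1737818215938448 29.994964599609375 j [-11.1  31.4 -17.2   0.  -41.4  24.2]
 call 0 [-249.43 -111.77  -99.16] [-4.000e-04 -2.000e-04  3.147e-01]
```

Emit:
{"method": "servo_tool", "body": {"commands": [[[1, 0, 0, -40, 0, 0, 0], [1, 0, 0, -80, 0, 0, 0], [1, -10, -4, -99, 0, 0, 0], [1, -30, -14, -99, 0, 0, 0.1], [1, -60, -26.9, -99, 0, 0, 0.2]]]}}

```text
time_s: 3.65
tcp_pos: [0.5434, -0.2029, 0.1301]
ee_rot: [[0.022, -1.0, -0.0], [-1.0, -0.022, 0.0], [-0.0, 0.0, -1.0]]
wrist_force: [-0.1, -0.5, -2.0]
gripper_width: 0.184
gripper_force: 30.0
```

```bash
python3 -c "
from g import *
go((583.8,1,130),175.1)
"
```

```text
t 3.65 at [ 543.4 -202.9  130.1] ang -178.74 F [-0.1 -0.5 -2. ] w 0.18444153165601124 29.98649775981903 j [ -4.5  23.1 -14.1  -0.  -52.9   5.8]
 call 0 [-202.96  -44.92    0.22] [1.000e-04 4.000e-04 1.075e-01]
```

Emit:
{"method": "servo_tool", "body": {"commands": [[[1, -50, -11, 0, 0, 0, 0.05], [1, -100, -22, 0, 0, 0, 0.107], [1, -150, -33, 0, 0, 0, 0.107], [1, -190, -42, 0, 0, 0, 0.107], [1, -203, -44.9, 0, 0, 0, 0.107]]]}}

```text
time_s: 4.15
tcp_pos: [0.583, 0.0052, 0.1292]
ee_rot: [[-0.074, -0.997, -0.001], [-0.997, 0.074, 0.0], [-0.0, 0.001, -1.0]]
wrist_force: [-0.0, -0.1, -1.8]
gripper_width: 0.179
gripper_force: 30.0
```

Emit:
{"method": "servo_tool", "body": {"commands": [[[1, 0, 0, 0, 0, 0, 0], [1, 0, 0, 0, 0, 0, 0], [1, 0, 0, 0, 0, 0, 0], [1, 0, 0, 0, 0, 0, 0], [1, 0, 0, 0, 0, 0, 0]]]}}

```text
time_s: 4.65
tcp_pos: [0.5828, 0.0003, 0.1299]
ee_rot: [[-0.08, -0.997, -0.0], [-0.997, 0.08, -0.0], [0.0, 0.0, -1.0]]
wrist_force: [0.9, 0.6, -2.4]
gripper_width: 0.18
gripper_force: 30.0
```

```bash
python3 -c "
from g import *
go((583.8,1,90),175.1)
c=cap('side'); A=c['pixels'][:,:,::-1];d=cap('top');import pickle;pickle.dump((d,c),open('c1.pkl','wb'))
o=np.zeros((600,800,3),np.uint8)
o[:600,:600]=cv2.resize(A[160:260,210:310],(600,600),interpolation=cv2.INTER_CUBIC)
cv2.imwrite('pics/s2.png',o[:,:600])"
```

```text
t 4.65 at [5.828e+02 3.000e-01 1.299e+02] ang 175.43 F [ 0.9  0.6 -2.4] w 0.17974490546516764 29.991981983184814 j [ 15.9  23.3 -13.7  -0.  -53.  -20.5]
 call 0 [-0.76 -0.98 39.85] [ 0.0002 -0.      0.0057]
```

View pics/s2.png

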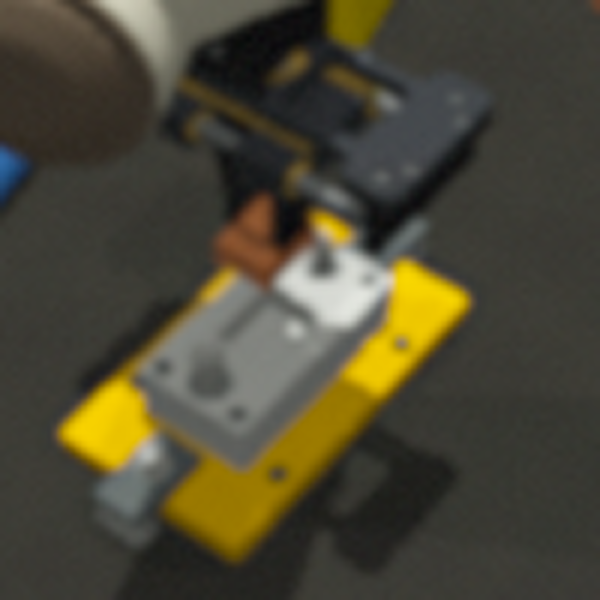

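The side view shows the insert held level, core in the jaws at crop (265,225), over the pocket. I'll check the lower pose and the held insert against the projected corners.

```bash
python3 - <<'E'
from g import *
import pickle
d,c=pickle.load(open('c1.pkl','rb'));a,b=pickle.load(open('c0.pkl','rb'))
def pts(x,y,z,yaw,hx,hy):
    t=np.radians(yaw);R=np.array([[np.cos(t),-np.sin(t)],[np.sin(t),np.cos(t)]])
    return np.array([[*(np.array([x,y])+R@[sx*hx,sy*hy]),z] for sx,sy in((1,1),(1,-1),(-1,-1),(-1,1))])/1000
L=(583.8,1)
def corners(im,lo,hi,w):
    h=cv2.cvtColor(im,cv2.COLOR_RGB2HSV);m=cv2.inRange(h,lo,hi);o=np.zeros_like(m);x,y,ww,hh=w;o[y:y+hh,x:x+ww]=m[y:y+hh,x:x+ww]
    k=max(cv2.findContours(o,cv2.RETR_EXTERNAL,cv2.CHAIN_APPROX_NONE)[0],key=cv2.contourArea);hu=cv2.convexHull(k)
    ex=[hu[np.argmax(hu[:,0]@v)][0].tolist() for v in((1,0),(-1,0),(0,1),(0,-1))]
    return k,ex
for n,cc,w in(('top',a,(190,180,100,65)),('side',b,(210,185,90,75))):
    k,ex=corners(cc['pixels'],(18,60,80),(36,255,255),w)
    print(n,'yellow ex R L D U',ex,'pred z15',proj(cc,pts(*L,15,-4.9,55,95)).round(1).tolist(),'z0',proj(cc,pts(*L,0,-4.9,55,95)).round(1).tolist())
k,ex=corners(c['pixels'],(0,90,40),(16,255,255),(235,180,30,35))
print('ins ex',ex,cv2.contourArea(k))
for z in(99,101.5,117): print(z,proj(c,pts(582.8,.3,z,-4.6,15 if z>99 else 13.3,20 if z>99 else 18.3)).round(1).tolist())
# pillar tips with nominal pose
t=np.radians(-4.9)
for sy in(45,-45):
    X=np.array([L[0]-sy*np.sin(t),L[1]+sy*np.cos(t),73])/1000; print('tip',sy,proj(a,X).round(1),proj(b,X).round(1))
E
```

```text
top yellow ex R L D U [[289, 190], [198, 232], [288, 244], [206, 188]] pred z15 [[201.3, 187.6], [277.1, 193.2], [274.1, 237.4], [197.3, 231.5]] z0 [[201.8, 188.4], [276.7, 194.0], [273.8, 237.6], [197.9, 231.8]]
side yellow ex R L D U [[288, 208], [219, 233], [250, 253], [260, 192]] pred z15 [[220.2, 231.0], [259.9, 192.7], [288.2, 208.8], [249.3, 250.4]] z0 [[220.6, 234.0], [259.9, 195.8], [288.0, 211.8], [249.5, 253.3]]
ins ex [[261, 198], [245, 203], [254, 207], [255, 192]] 117.5
99 [[247.0, 203.2], [255.0, 195.4], [262.4, 199.6], [254.4, 207.6]]
101.5 [[246.1, 202.7], [254.9, 194.2], [263.2, 199.0], [254.5, 207.7]]
117 [[245.9, 199.1], [254.8, 190.6], [263.2, 195.3], [254.4, 204.1]]
tip 45 [[217.9 208.6]] [[244.6 217.1]]
tip -45 [[255.9 211.5]] [[264.  197.9]]
```

The predictions and the image agree to within a pixel, so I'll correct the offset and descend with force checks.

Emit:
{"method": "servo_tool", "body": {"commands": [[[1, -0.8, -1.0, 15, 0, 0, 0.006], [1, -0.8, -1.0, 30, 0, 0, 0.006], [1, -0.8, -1.0, 45, 0, 0, 0.006], [1, -0.8, -1.0, 50, 0, 0, 0.006], [1, -0.8, -1.0, 50, 0, 0, 0.006]]]}}

```text
time_s: 5.25
tcp_pos: [0.5836, 0.0019, 0.0792]
ee_rot: [[-0.084, -0.996, -0.002], [-0.996, 0.084, -0.001], [0.001, 0.002, -1.0]]
wrist_force: [0.5, -0.4, -1.7]
gripper_width: 0.182
gripper_force: 30.0
```

Emit:
{"method": "servo_tool", "body": {"commands": [[[1, 0, 0, 1, 0, 0, 0], [1, 0, 0, 2, 0, 0, 0], [1, 0, 0, 3, 0, 0, 0], [1, 0, 0, 4, 0, 0, 0], [1, 0, 0, 4, 0, 0, 0]]]}}

```text
time_s: 5.75
tcp_pos: [0.584, 0.0022, 0.0759]
ee_rot: [[-0.084, -0.996, 0.0], [-0.996, 0.084, 0.0], [-0.0, -0.0, -1.0]]
wrist_force: [0.3, 0.4, -3.3]
gripper_width: 0.176
gripper_force: 30.0
```

```bash
python3 -c "
from g import *
go((583.8,1,49),175.1)
"
```

```text
t 5.75 at [584.    2.2  75.9] ang 175.19 F [ 0.3  0.4 -3.3] w 0.17646912902841888 29.992075860500336 j [ 16.1  27.1 -16.7  -0.  -46.2 -20.9]
 call 0 [ 1.21  0.13 26.93] [-0.0001  0.      0.0016]
```

Emit:
{"method": "servo_tool", "body": {"commands": [[[1, 0.5, 0, 1, 0, 0, 0], [1, 0.5, 0, 2, 0, 0, 0], [1, 0.5, 0, 3, 0, 0, 0], [1, 0.5, 0, 4, 0, 0, 0], [1, 0.5, 0, 5, 0, 0, 0]]]}}

```text
time_s: 6.25
tcp_pos: [0.584, 0.0017, 0.0707]
ee_rot: [[-0.084, -0.996, -0.0], [-0.996, 0.084, -0.0], [0.0, 0.0, -1.0]]
wrist_force: [0.3, -0.7, -2.2]
gripper_width: 0.181
gripper_force: 30.0
```

```bash
python3 -c "
from g import *
go((583.8,1,49),175.1)
"
```

```text
t 6.25 at [584.    1.7  70.7] ang 175.19 F [ 0.3 -0.7 -2.2] w 0.181405909632801 29.99187022447586 j [ 16.   27.5 -17.   -0.  -45.5 -20.9]
 call 0 [ 0.71  0.13 21.71] [ 0.0001 -0.      0.0015]
```

Entering freely, at about 7 mm deep. I'll continue down.

Emit:
{"method": "servo_tool", "body": {"commands": [[[1, 0, 0, 2, 0, 0, 0], [1, 0, 0, 4, 0, 0, 0], [1, 0, 0, 6, 0, 0, 0], [1, 0, 0, 8, 0, 0, 0], [1, 0, 0, 9.5, 0, 0, 0]]]}}

```text
time_s: 6.75
tcp_pos: [0.584, 0.0017, 0.0611]
ee_rot: [[-0.084, -0.996, -0.0], [-0.996, 0.084, -0.0], [0.0, 0.0, -1.0]]
wrist_force: [0.9, -0.4, -2.7]
gripper_width: 0.176
gripper_force: 30.0
```

Emit:
{"method": "servo_tool", "body": {"commands": [[[1, 0, 0, 0.5, 0, 0, 0], [1, 0, 0, 1, 0, 0, 0], [1, 0, 0, 1.5, 0, 0, 0], [1, 0, 0, 2, 0, 0, 0], [1, 0, 0, 2, 0, 0, 0]]]}}

```text
time_s: 7.25
tcp_pos: [0.5842, 0.0017, 0.0598]
ee_rot: [[-0.084, -0.996, 0.0], [-0.996, 0.084, -0.0], [0.0, -0.0, -1.0]]
wrist_force: [-0.3, -0.1, 0.9]
gripper_width: 0.181
gripper_force: 30.0
```

```bash
python3 -c "
from g import *
go((583.8,1,59.9),175.1)
"
```

```text
t 7.25 at [584.2   1.7  59.8] ang 175.2 F [-0.3 -0.1  0.9] w 0.18140999670253521 29.993660151958466 j [ 16.   28.3 -17.5   0.  -44.1 -20.9]
 call 0 [ 0.71  0.3  -0.06] [-0.0004 -0.      0.0018]
```

Floor contact at the expected height (59.9). I'll press slightly, then release and retreat.

Emit:
{"method": "servo_tool", "body": {"commands": [[[1, 0, 0, 0.5, 0, 0, 0], [1, 0, 0, 1, 0, 0, 0], [1, 0, 0, 1.5, 0, 0, 0], [1, 0, 0, 1.5, 0, 0, 0], [1, 0, 0, 1.5, 0, 0, 0]]]}}

```text
time_s: 7.75
tcp_pos: [0.5842, 0.0017, 0.0598]
ee_rot: [[-0.083, -0.997, 0.001], [-0.997, 0.083, -0.0], [0.0, -0.001, -1.0]]
wrist_force: [-4.3, 0.1, 10.0]
gripper_width: 0.181
gripper_force: 30.0
```

Emit:
{"method": "servo_tool", "body": {"commands": [[[0.6, 0, 0, 0, 0, 0, 0], [0.6, 0, 0, 0, 0, 0, 0], [0.6, 0, 0, 0, 0, 0, 0], [0.6, 0, 0, 0, 0, 0, 0], [0.6, 0, 0, 0, 0, 0, 0]]]}}

```text
time_s: 8.25
tcp_pos: [0.5854, 0.0019, 0.0585]
ee_rot: [[-0.083, -0.997, 0.003], [-0.997, 0.083, 0.0], [-0.001, -0.003, -1.0]]
wrist_force: [3.1, 0.2, 4.0]
gripper_width: 0.392
gripper_force: 1.8
```

Emit:
{"method": "servo_tool", "body": {"commands": [[[0.6, 0, 0, -10, 0, 0, 0], [0.6, 0, 0, -30, 0, 0, 0], [0.6, 0, 0, -60, 0, 0, 0], [0.6, 0, 0, -80, 0, 0, 0], [0.6, 0, 0, -80, 0, 0, 0]]]}}

```text
time_s: 8.75
tcp_pos: [0.5849, 0.0019, 0.1409]
ee_rot: [[-0.084, -0.996, 0.004], [-0.996, 0.084, 0.001], [-0.001, -0.004, -1.0]]
wrist_force: [0.7, -0.0, -0.1]
gripper_width: 0.399
gripper_force: 0.0
```

```bash
python3 -c "
from g import *
go((475.5,302.3,140),172,2)
"
```

```text
t 8.75 at [584.9   1.9 140.9] ang 175.2 F [ 0.7 -0.  -0.1] w 0.39942261976072596 0.0 j [ 16.   22.7 -12.8   0.  -54.2 -20.9]
 call 0 [-145.1    67.07    0.36] [-0.0021  0.0007  0.0279]
 call 1 [-143.17   71.1     0.39] [-0.0021  0.0007  0.0279]
```

Emit:
{"method": "servo_tool", "body": {"commands": [[[0, -145, 67, 0, 0, 0, 0.028], [0, -145, 67, 0, 0, 0, 0.028], [0, -145, 67, 0, 0, 0, 0.028], [0, -145, 67, 0, 0, 0, 0.028], [0, -145, 67, 0, 0, 0, 0.028]]]}}

```text
time_s: 9.25
tcp_pos: [0.5278, 0.1529, 0.1369]
ee_rot: [[-0.109, -0.994, -0.003], [-0.994, 0.109, -0.001], [0.001, 0.003, -1.0]]
wrist_force: [1.0, 0.1, -0.8]
gripper_width: 0.769
gripper_force: 0.0
```

Emit:
{"method": "servo_tool", "body": {"commands": [[[0, -143, 71, 0, 0, 0, 0.028], [0, -143, 71, 0, 0, 0, 0.028], [0, -143, 71, 0, 0, 0, 0.028], [0, -143, 71, 0, 0, 0, 0.028], [0, -143, 71, 0, 0, 0, 0.028]]]}}

```text
time_s: 9.75
tcp_pos: [0.4745, 0.3018, 0.137]
ee_rot: [[-0.139, -0.99, -0.002], [-0.99, 0.139, -0.001], [0.002, 0.001, -1.0]]
wrist_force: [-0.3, -0.6, -0.1]
gripper_width: 0.999
gripper_force: 0.0
```

Emit:
{"method": "servo_tool", "body": {"commands": [[[0, 0, 0, 0, 0, 0, 0], [0, 0, 0, 0, 0, 0, 0], [0, 0, 0, 0, 0, 0, 0], [0, 0, 0, 0, 0, 0, 0], [0, 0, 0, 0, 0, 0, 0]]]}}

```text
time_s: 10.25
tcp_pos: [0.4751, 0.3013, 0.1379]
ee_rot: [[-0.14, -0.99, 0.0], [-0.99, 0.14, 0.0], [-0.0, -0.0, -1.0]]
wrist_force: [0.1, 0.0, -0.4]
gripper_width: 0.998
gripper_force: 0.0
```

```bash
python3 -c "
from g import *
go((475.5,302.3,80),172)
c=cap('side'); A=c['pixels'][:,:,::-1];d=cap('top');B=d['pixels'][:,:,::-1]
import pickle;pickle.dump((d,c),open('c2.pkl','wb'))
o=np.zeros((300,800,3),np.uint8)
o[:,:395]=cv2.resize(A[180:255,210:310],(395,300),interpolation=cv2.INTER_CUBIC)
o[:,400:]=cv2.resize(B[180:240,195:275],(400,300),interpolation=cv2.INTER_CUBIC)
cv2.imwrite('pics/s3.png',o)"
```

```text
t 10.25 at [475.1 301.3 137.9] ang 171.92 F [ 0.1  0.  -0.4] w 0.9979214937733467 0.0 j [ 48.9  21.1 -16.   -0.  -52.9 -57. ]
 call 0 [-1.09 -0.23 57.94] [-0.      0.0001 -0.0013]
```

View pics/s3.png

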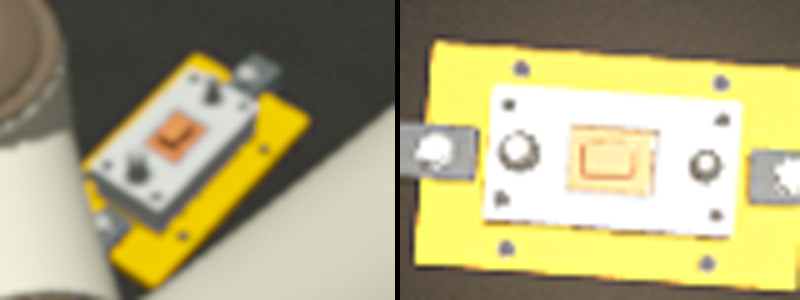

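Both views show the insert seated level and flush in the pocket, at panel (612,160) in the top view. Next I'll grasp the upper half.

Emit:
{"method": "servo_tool", "body": {"commands": [[[0, -1.1, -0.2, 30, 0, 0, 0], [0, -1.1, -0.2, 60, 0, 0, 0], [0, -1.1, -0.2, 85, 0, 0, 0], [0, -1.1, -0.2, 100, 0, 0, 0], [0, -1.1, -0.2, 104, 0, 0, 0]]]}}

```text
time_s: 10.85
tcp_pos: [0.4743, 0.302, 0.0319]
ee_rot: [[-0.14, -0.99, -0.003], [-0.99, 0.14, -0.003], [0.003, 0.002, -1.0]]
wrist_force: [-0.6, -0.5, -0.4]
gripper_width: 1.0
gripper_force: 0.0
```

Emit:
{"method": "servo_tool", "body": {"commands": [[[1, 0, 0, 0, 0, 0, 0], [1, 0, 0, 0, 0, 0, 0], [1, 0, 0, 0, 0, 0, 0], [1, 0, 0, 0, 0, 0, 0], [1, 0, 0, 0, 0, 0, 0]]]}}

```text
time_s: 11.35
tcp_pos: [0.4761, 0.3036, 0.035]
ee_rot: [[-0.139, -0.99, 0.002], [-0.99, 0.139, 0.002], [-0.002, -0.002, -1.0]]
wrist_force: [1.2, 0.9, 2.9]
gripper_width: 0.735
gripper_force: 30.0
```

Emit:
{"method": "servo_tool", "body": {"commands": [[[1, 0, 0, 0, 0, 0, 0], [1, 0, 0, 0, 0, 0, 0], [1, 0, 0, 0, 0, 0, 0], [1, 0, 0, 0, 0, 0, 0], [1, 0, 0, 0, 0, 0, 0]]]}}

```text
time_s: 11.85
tcp_pos: [0.476, 0.3036, 0.0349]
ee_rot: [[-0.139, -0.99, 0.002], [-0.99, 0.139, 0.002], [-0.002, -0.002, -1.0]]
wrist_force: [1.3, -0.4, 5.1]
gripper_width: 0.733
gripper_force: 30.0
```

```bash
python3 -c "
from g import *
go((475.5,302.3,150),172)
"
```

```text
t 11.85 at [476.  303.6  34.9] ang 172.01 F [ 1.3 -0.4  5.1] w 0.7332920118662987 30.000145342200994 j [ 49.   28.8 -21.7   0.  -39.4 -57. ]
 call 0 [   1.13    0.14 -115.05] [-0.0018  0.0018  0.0001]
```

Emit:
{"method": "servo_tool", "body": {"commands": [[[1, 0, 0, -10, 0, 0, 0], [1, 0, 0, -30, 0, 0, 0], [1, 0, 0, -60, 0, 0, 0], [1, 0, 0, -85, 0, 0, 0], [1, 0, 0, -100, 0, 0, 0]]]}}

```text
time_s: 12.35
tcp_pos: [0.4742, 0.3023, 0.1345]
ee_rot: [[-0.14, -0.99, -0.002], [-0.99, 0.14, -0.001], [0.001, 0.002, -1.0]]
wrist_force: [0.5, 1.1, -5.5]
gripper_width: 0.732
gripper_force: 30.0
```

```bash
python3 - <<'E'
from g import *
go((583.9,2.1,125),175.1,3)
import pickle
a,b=pickle.load(open('c0.pkl','rb'))
hs=cv2.cvtColor(b['pixels'],cv2.COLOR_RGB2HSV)
m=cv2.inRange(hs,(15,60,90),(36,255,255))
for k in cv2.findContours(m,cv2.RETR_EXTERNAL,cv2.CHAIN_APPROX_NONE)[0]:
    x,y,w,h=cv2.boundingRect(k)
    if 190<x<255 and 285<y<350 and w>4: (u,v)=x+(w-1)/2,y+(h-1)/2; print('side brass',u,v,w,h,onz(b,(u,v),.048)*1000)
E
```

```text
t 12.35 at [474.2 302.3 134.5] ang 171.95 F [ 0.5  1.1 -5.5] w 0.7318328746301302 29.99903865158558 j [ 49.   21.3 -16.2  -0.1 -52.6 -57. ]
 call 0 [ 93.96 -50.24   3.16] [ 0.0006 -0.0002 -0.0183]
 call 1 [ 94.87 -48.5    3.17] [ 0.0006 -0.0002 -0.0183]
 call 2 [ 95.74 -46.75   3.17] [ 0.0006 -0.0002 -0.0183]
side brass 208.5 329.5 12 12 [482.64124162 348.60123375  48.        ]
side brass 235.0 302.0 9 9 [470.53025894 259.48365469  48.        ]
```

Emit:
{"method": "servo_tool", "body": {"commands": [[[1, 30, -16, 0, 0, 0, -0.006], [1, 60, -32, 0, 0, 0, -0.012], [1, 94, -50, 0, 0, 0, -0.018], [1, 120, -64, 0, 0, 0, -0.024], [1, 142, -75, 0, 0, 0, -0.028]]]}}

```text
time_s: 12.85
tcp_pos: [0.5277, 0.1494, 0.1321]
ee_rot: [[-0.114, -0.994, -0.005], [-0.994, 0.114, -0.002], [0.002, 0.005, -1.0]]
wrist_force: [-0.2, -0.2, -5.3]
gripper_width: 0.728
gripper_force: 30.0
```

Emit:
{"method": "servo_tool", "body": {"commands": [[[1, 30, -15, 0, 0, 0, -0.006], [1, 60, -30, 0, 0, 0, -0.012], [1, 90, -45, 0, 0, 0, -0.018], [1, 115, -58, 0, 0, 0, -0.024], [1, 135, -67, 0, 0, 0, -0.028]]]}}

```text
time_s: 13.35
tcp_pos: [0.5793, 0.0084, 0.1319]
ee_rot: [[-0.086, -0.996, -0.006], [-0.996, 0.086, -0.0], [0.001, 0.006, -1.0]]
wrist_force: [0.4, 0.6, -5.7]
gripper_width: 0.73
gripper_force: 30.0
```

Emit:
{"method": "servo_tool", "body": {"commands": [[[1, 0, 0, 0, 0, 0, 0], [1, 0, 0, 0, 0, 0, 0], [1, 0, 0, 0, 0, 0, 0], [1, 0, 0, 0, 0, 0, 0], [1, 0, 0, 0, 0, 0, 0]]]}}

```text
time_s: 13.85
tcp_pos: [0.5808, 0.011, 0.1338]
ee_rot: [[-0.083, -0.997, -0.0], [-0.997, 0.083, 0.0], [-0.0, 0.0, -1.0]]
wrist_force: [-0.0, -0.7, -5.7]
gripper_width: 0.736
gripper_force: 30.0
```

```bash
python3 - <<'E'
from g import *
go((584,1.7,95),175.1)
c=cap('side'); A=c['pixels'][:,:,::-1];d=cap('top')
import pickle;pickle.dump((d,c),open('c3.pkl','wb'))
cv2.imwrite('pics/s4.png',cv2.resize(A[150:260,200:310],(660,600),interpolation=cv2.INTER_CUBIC))
E
```

```text
t 13.85 at [580.8  11.  133.8] ang 175.25 F [-0.  -0.7 -5.7] w 0.7358489603628392 29.998983219265938 j [ 17.   22.9 -13.7  -0.  -53.4 -21.8]
 call 0 [ 8.96 -3.97 38.78] [0.0005 0.     0.0026]
```

View pics/s4.png

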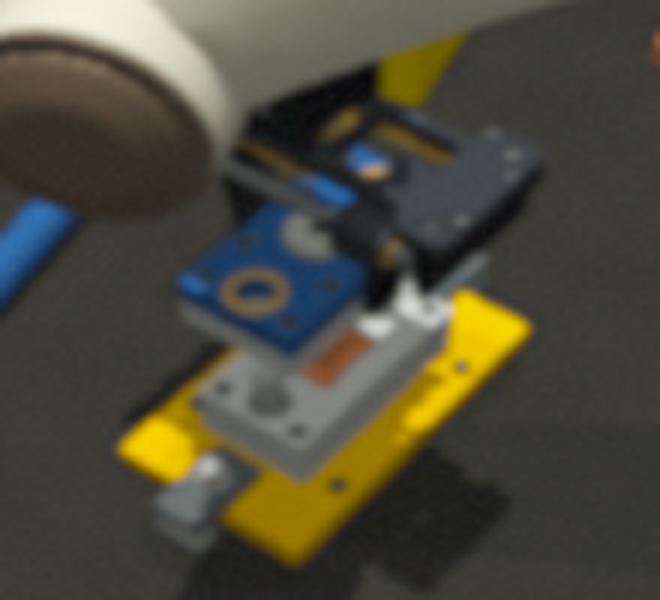

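The upper half is held level above the mould, with the large bush at crop (257,292) over the large pillar's end. I'll check where the bush sits relative to the TCP in this view.

```bash
python3 - <<'E'
from g import *
import pickle
d,c=pickle.load(open('c3.pkl','rb'))
def crop(u,v): return 200+(u+.5)/6-.5,150+(v+.5)*110/600-.5
print('seen bush',onz(c,crop(257,292),.1469)*1000)
t=np.radians(-4.75);ax=np.array([-np.sin(t),np.cos(t)])
print('pred if centred',np.array([580.8,11])+45*ax)
E
```

```text
seen bush [583.38397842  56.39235527 146.9       ]
pred if centred [584.52636934  55.84544761]
```

Emit:
{"method": "servo_tool", "body": {"commands": [[[1, 4, -2, 5, 0, 0, 0.002], [1, 9.1, -4, 12, 0, 0, 0.002], [1, 9.1, -4, 25, 0, 0, 0.002], [1, 9.1, -4, 36, 0, 0, 0.002], [1, 9.1, -4, 40, 0, 0, 0.002]]]}}

```text
time_s: 14.45
tcp_pos: [0.5829, 0.0004, 0.0914]
ee_rot: [[-0.087, -0.996, -0.004], [-0.996, 0.087, -0.001], [0.001, 0.004, -1.0]]
wrist_force: [-0.4, 0.3, -5.7]
gripper_width: 0.732
gripper_force: 30.0
```

Emit:
{"method": "servo_tool", "body": {"commands": [[[1, 0, 0, 0, 0, 0, 0], [1, 0, 0, 1, 0, 0, 0], [1, 0, 0, 2, 0, 0, 0], [1, 0, 0, 3, 0, 0, 0], [1, 0, 0, 4, 0, 0, 0]]]}}

```text
time_s: 14.95
tcp_pos: [0.5845, 0.0009, 0.0901]
ee_rot: [[-0.086, -0.996, 0.001], [-0.996, 0.086, 0.0], [-0.0, -0.001, -1.0]]
wrist_force: [0.2, -0.7, -5.9]
gripper_width: 0.73
gripper_force: 30.0
```

```bash
python3 - <<'E'
from g import *
go((584,1.5,80),175.1)
E
```

```text
t 14.95 at [584.5   0.9  90.1] ang 175.08 F [ 0.2 -0.7 -5.9] w 0.7304110393839649 29.999054996296763 j [ 16.   26.1 -15.9   0.  -48.  -20.9]
 call 0 [-0.59  0.59 10.13] [-0.0007  0.0002 -0.0004]
```

Emit:
{"method": "servo_tool", "body": {"commands": [[[1, -0.5, 0.5, 1, 0, 0, 0], [1, -0.5, 0.5, 2, 0, 0, 0], [1, -0.5, 0.5, 3, 0, 0, 0], [1, -0.5, 0.5, 4, 0, 0, 0], [1, -0.5, 0.5, 5, 0, 0, 0]]]}}

```text
time_s: 15.45
tcp_pos: [0.5839, 0.0013, 0.0848]
ee_rot: [[-0.086, -0.996, -0.0], [-0.996, 0.086, 0.0], [-0.0, 0.0, -1.0]]
wrist_force: [-0.7, -0.9, -5.6]
gripper_width: 0.733
gripper_force: 30.0
```

Emit:
{"method": "servo_tool", "body": {"commands": [[[1, 0, 0, 1, 0, 0, 0], [1, 0, 0, 2, 0, 0, 0], [1, 0, 0, 3, 0, 0, 0], [1, 0, 0, 4, 0, 0, 0], [1, 0, 0, 4, 0, 0, 0]]]}}

```text
time_s: 15.95
tcp_pos: [0.5838, 0.0013, 0.0807]
ee_rot: [[-0.086, -0.996, -0.0], [-0.996, 0.086, 0.0], [0.0, 0.0, -1.0]]
wrist_force: [0.0, 0.2, -5.7]
gripper_width: 0.73
gripper_force: 30.0
```

```bash
python3 - <<'E'
from g import *
go((584,1.5,70),175.1); print(r.sense()['moment'])
E
```

```text
t 15.95 at [583.8   1.3  80.7] ang 175.07 F [ 0.   0.2 -5.7] w 0.7303944298443241 29.998873751610518 j [ 16.   26.8 -16.5  -0.  -46.8 -20.9]
 call 0 [-0.19 -0.14 10.67] [ 0.0002 -0.     -0.0005]
[ 0.02755765  0.06398595 -0.04233007]
```

Past the tapers with no side force. I'll continue down.

Emit:
{"method": "servo_tool", "body": {"commands": [[[1, 0, 0, 1.5, 0, 0, 0], [1, 0, 0, 3, 0, 0, 0], [1, 0, 0, 4.5, 0, 0, 0], [1, 0, 0, 6, 0, 0, 0], [1, 0, 0, 7.5, 0, 0, 0]]]}}

```text
time_s: 16.45
tcp_pos: [0.584, 0.0013, 0.0732]
ee_rot: [[-0.086, -0.996, 0.0], [-0.996, 0.086, 0.0], [-0.0, -0.0, -1.0]]
wrist_force: [0.4, 1.0, -5.5]
gripper_width: 0.728
gripper_force: 30.0
```

```bash
python3 - <<'E'
from g import *
go((584,1.5,62),175.1); print(r.sense()['moment'])
E
```

```text
t 16.45 at [584.    1.3  73.2] ang 175.07 F [ 0.4  1.  -5.5] w 0.7276650776739098 29.998967139981687 j [ 16.   27.3 -16.9  -0.  -45.8 -20.9]
 call 0 [-0.18 -0.02 11.22] [-0.0001  0.     -0.0005]
[0.06039166 0.06135996 0.00669689]
```

Emit:
{"method": "servo_tool", "body": {"commands": [[[1, 0, 0, 2, 0, 0, 0], [1, 0, 0, 4, 0, 0, 0], [1, 0, 0, 6, 0, 0, 0], [1, 0, 0, 8, 0, 0, 0], [1, 0, 0, 9.5, 0, 0, 0]]]}}

```text
time_s: 16.95
tcp_pos: [0.5839, 0.0013, 0.0636]
ee_rot: [[-0.086, -0.996, -0.0], [-0.996, 0.086, -0.0], [0.0, 0.0, -1.0]]
wrist_force: [-0.0, -0.1, -5.5]
gripper_width: 0.734
gripper_force: 30.0
```

Emit:
{"method": "servo_tool", "body": {"commands": [[[1, 0, 0, 0.5, 0, 0, 0], [1, 0, 0, 1, 0, 0, 0], [1, 0, 0, 1.5, 0, 0, 0], [1, 0, 0, 2, 0, 0, 0], [1, 0, 0, 2, 0, 0, 0]]]}}

```text
time_s: 17.45
tcp_pos: [0.584, 0.0013, 0.0621]
ee_rot: [[-0.086, -0.996, 0.0], [-0.996, 0.086, -0.0], [-0.0, -0.0, -1.0]]
wrist_force: [-0.0, -0.9, -4.9]
gripper_width: 0.733
gripper_force: 30.0
```

```bash
python3 - <<'E'
from g import *
go((584,1.5,62),175.1); print(r.sense()['moment'])
E
```

```text
t 17.45 at [584.    1.3  62.1] ang 175.08 F [-0.  -0.9 -4.9] w 0.7334449420791967 29.998452519066632 j [ 16.   28.1 -17.4   0.  -44.4 -20.9]
 call 0 [-0.21 -0.03  0.06] [-0.0002  0.     -0.0004]
[ 0.08104071  0.1308248  -0.00613872]
```

Emit:
{"method": "servo_tool", "body": {"commands": [[[1, 0, 0, 0.5, 0, 0, 0], [1, 0, 0, 1, 0, 0, 0], [1, 0, 0, 1.5, 0, 0, 0], [1, 0, 0, 2, 0, 0, 0], [1, 0, 0, 2, 0, 0, 0]]]}}

```text
time_s: 17.95
tcp_pos: [0.584, 0.0013, 0.062]
ee_rot: [[-0.085, -0.996, 0.001], [-0.996, 0.085, -0.0], [0.0, -0.001, -1.0]]
wrist_force: [-5.2, 1.4, 8.4]
gripper_width: 0.731
gripper_force: 30.0
```

Emit:
{"method": "servo_tool", "body": {"commands": [[[1, 0, 0, 0, 0, 0, 0], [1, 0, 0, 0, 0, 0, 0], [1, 0, 0, 0, 0, 0, 0], [1, 0, 0, 0, 0, 0, 0], [1, 0, 0, 0, 0, 0, 0]]]}}

```text
time_s: 18.45
tcp_pos: [0.5839, 0.0013, 0.062]
ee_rot: [[-0.085, -0.996, 0.001], [-0.996, 0.085, -0.0], [0.0, -0.001, -1.0]]
wrist_force: [-6.9, 1.5, 9.2]
gripper_width: 0.732
gripper_force: 30.0
```

Emit:
{"method": "servo_tool", "body": {"commands": [[[1, 0, 0.3, 0.5, 0, 0, 0], [1, 0, 0.6, 1, 0, 0, 0], [1, 0, 0.9, 1.5, 0, 0, 0], [1, 0, 1, 1.6, 0, 0, 0], [1, 0, 1, 1.6, 0, 0, 0]]]}}

```text
time_s: 18.95
tcp_pos: [0.5839, 0.0013, 0.0619]
ee_rot: [[-0.085, -0.996, 0.003], [-0.996, 0.085, -0.001], [0.0, -0.003, -1.0]]
wrist_force: [-5.2, 0.9, 14.8]
gripper_width: 0.735
gripper_force: 30.0
```

Emit:
{"method": "servo_tool", "body": {"commands": [[[1, 0, 0, 0, 0, 0, 0], [1, 0, 0, 0, 0, 0, 0], [1, 0, 0, 0, 0, 0, 0], [1, 0, 0, 0, 0, 0, 0], [1, 0, 0, 0, 0, 0, 0]]]}}

```text
time_s: 19.45
tcp_pos: [0.584, 0.0013, 0.0619]
ee_rot: [[-0.085, -0.996, 0.003], [-0.996, 0.085, -0.001], [0.0, -0.003, -1.0]]
wrist_force: [-4.9, 0.0, 15.0]
gripper_width: 0.728
gripper_force: 30.0
```

```bash
python3 - <<'E'
from g import *
go((584,1.5,62),175.1); print(r.sense()['moment'])
c=cap('side'); A=c['pixels'][:,:,::-1]
cv2.imwrite('pics/s5.png',cv2.resize(A[170:260,200:310],(733,600),interpolation=cv2.INTER_CUBIC))
E
```

```text
t 19.45 at [584.    1.3  61.9] ang 175.12 F [-4.9  0.  15. ] w 0.7284385508649275 30.01686403993517 j [ 16.   28.1 -17.6   0.1 -44.2 -21. ]
 call 0 [-0.19 -0.02 -0.07] [-0.0028 -0.0003  0.0003]
[ 0.38852163  2.17174455 -0.2267894 ]
```

View pics/s5.png

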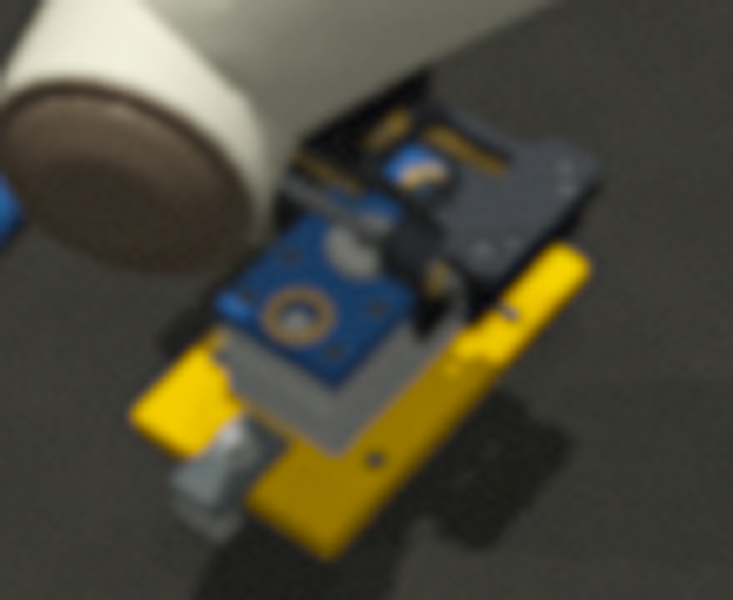

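The mould is closed: the plates meet and the pillar shows in the bush at crop (298,318). I'll relieve the small tilt and bring the push up to about 2 kg.

Emit:
{"method": "servo_tool", "body": {"commands": [[[1, 0, 0.2, 0.2, -0.003, 0, 0], [1, 0, 0.4, 0.4, -0.006, 0, 0], [1, 0, 0.5, 0.7, -0.01, 0, 0], [1, 0, 0.5, 0.7, -0.01, 0, 0], [1, 0, 0.5, 0.7, -0.01, 0, 0]]]}}

```text
time_s: 20.0
tcp_pos: [0.584, 0.0013, 0.062]
ee_rot: [[-0.085, -0.996, -0.005], [-0.996, 0.085, 0.001], [-0.0, 0.005, -1.0]]
wrist_force: [-8.7, 0.6, 17.5]
gripper_width: 0.732
gripper_force: 30.0
```

Emit:
{"method": "servo_tool", "body": {"commands": [[[1, 0, 0, 0, 0, 0, 0], [1, 0, 0, 0, 0, 0, 0], [1, 0, 0, 0, 0, 0, 0], [1, 0, 0, 0, 0, 0, 0], [1, 0, 0, 0, 0, 0, 0]]]}}

```text
time_s: 20.5
tcp_pos: [0.5841, 0.0013, 0.062]
ee_rot: [[-0.085, -0.996, -0.005], [-0.996, 0.085, 0.001], [-0.0, 0.005, -1.0]]
wrist_force: [-8.1, -0.7, 17.5]
gripper_width: 0.739
gripper_force: 30.0
```

```bash
python3 - <<'E'
from g import *
go((584,1.5,62),175.1); print(r.sense()['moment'])
E
```

```text
t 20.5 at [584.1   1.3  62. ] ang 175.13 F [-8.1 -0.7 17.5] w 0.7385739030929995 30.00054816249758 j [ 16.   28.3 -17.1  -0.2 -44.9 -20.7]
 call 0 [-0.17  0.07  0.04] [0.005  0.0001 0.0006]
[ 0.11670597  1.82481425 -0.16203311]
```

Emit:
{"method": "servo_tool", "body": {"commands": [[[1, 0, 0.3, 0.1, 0.003, 0, 0], [1, 0, 0.6, 0.2, 0.006, 0, 0], [1, 0, 1, 0.2, 0.006, 0, 0], [1, 0, 1, 0.2, 0.006, 0, 0], [1, 0, 1, 0.2, 0.006, 0, 0]]]}}

```text
time_s: 21.0
tcp_pos: [0.5839, 0.0013, 0.0619]
ee_rot: [[-0.085, -0.996, 0.002], [-0.996, 0.085, -0.0], [0.0, -0.002, -1.0]]
wrist_force: [-4.5, -0.3, 17.0]
gripper_width: 0.733
gripper_force: 30.0
```

Emit:
{"method": "servo_tool", "body": {"commands": [[[1, 0, 0, 0, 0, 0, 0], [1, 0, 0, 0, 0, 0, 0], [1, 0, 0, 0, 0, 0, 0], [1, 0, 0, 0, 0, 0, 0], [1, 0, 0, 0, 0, 0, 0]]]}}

```text
time_s: 21.5
tcp_pos: [0.584, 0.0014, 0.0619]
ee_rot: [[-0.085, -0.996, 0.002], [-0.996, 0.085, -0.0], [-0.0, -0.002, -1.0]]
wrist_force: [-3.0, -0.6, 16.9]
gripper_width: 0.73
gripper_force: 30.0
```

```bash
python3 - <<'E'
from g import *
go((584,1.5,62),175.1); print(r.sense()['moment'])
E
```

```text
t 21.5 at [584.    1.4  61.9] ang 175.14 F [-3.  -0.6 16.9] w 0.7304625081031298 30.012941281311214 j [ 16.   28.1 -17.6   0.1 -44.2 -20.9]
 call 0 [-0.15 -0.03 -0.07] [-0.0022  0.      0.0007]
[-0.03917225  1.60799636 -0.27284302]
```

```bash
python3 -c "
from station import r
print(r.finish_job())"
```

```text
the job is handed in; nothing more can be done
None
```

The insert is seated flush in the pocket and released. The top half is closed over both pillars and still gripped, and the wrist reads about 17 N of downward push (about 22 N on the faces with its weight). I handed the job in at about 21.5 s; no verdict came back.

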